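# Latch the cup case and hold it up level

### The job

Turn the red turnbutton on the cup case fully across its clear lid so that the lid is locked on, and only then take the case by the black handle on the lid and lift it, level, at least 10 cm clear of the table (but not above 28 cm). Keep it there steady and level and finish while still holding it in the air by the handle; leave the other things on the table where they stand.

Things in the scene. Friction and masses are not known exactly. Their poses are not given: they have to be found in the camera images.
- case: Plywood case, 120 (x) x 200 (y) mm, walls 66 mm high, two cups fixed inside, about 0.55 kg. Origin: centre of underside, z up. On its +y end block sits the red turnbutton; at its -y end a fixed aluminium lip (top 77 mm up) overhangs the lid's edge. Only lip and turned turnbutton tie case and lid together: unlocked, the lid comes off alone. Gripper must not touch the case while carrying.
- lid: Loose clear plastic lid, 112 (x) x 155 (y) x 5 mm, 0.11 kg, already in place on the case walls with a plug rim below. Origin: underside of its plate, under the handle, at (0, 0, 66) mm in the case's frame; same axes as the case. About 1.5 mm play upward under the lip and turnbutton, 2 mm sideways.
- handle (a point): Centre of the black handle bar on the lid, 45 mm above the lid's origin (111 mm above the case's underside) and within 6 mm of straight above the loaded case's centre of mass. The bar runs along the lid's x, 92 mm long, 14 mm wide (y) and 14 mm high, on two posts at x = +/-41 mm (72 mm free between); 33 mm clear under the bar.
- thumb_grip (a point): Centre of the upright thumb grip of the red turnbutton, on its turning axis, at (0, 78, 86.5) mm in the case's frame. Its axes turn with the turnbutton. The thumb grip runs along its own x: 28 mm long, 10 mm wide, 17 mm high (from 78.5 to 94.5 mm above the case's underside). Below it the turnbutton's flat arm, 16 mm wide and 6 mm thick, points along its own +x to 32 mm from the axis.
- turnbutton (a joint): Turnbutton angle in rad. 0: the arm points along the case's +x, beside the lid (open). It grows as the turnbutton is turned clockwise seen from above; 1.571 (stop): the arm points along the case's -y, fully across the lid's edge (locked). Range -0.5 to 1.571; starts between -0.5 and 0.2. Stays where it is left; friction 0.03 N m.
- cocoa_shaker: Bystander: light grey cocoa shaker, 62 mm across, 95 mm high. Origin: centre of underside.
- tamper: Bystander: tamper with steel base and wooden handle, 57 mm across, 92 mm high. Origin: centre of underside.
- lid_stack: Bystander: stack of white cup lids, 84 mm across, 46 mm high. Origin: centre of underside.

How it is judged:
By the outcome, as a careful person would: the job done as asked, in the order asked, and still so for the second after the job is handed in, while the arm keeps its last pose, push and grip.
It also fails if it takes over 59 s, if anything falls off the work surface, if the arm or the gripper's body presses on something with over 40 N, if the wrist force passes 120 N, or if a joint passes its speed limit or range.

### The arm

A 6-joint arm with a two-finger parallel gripper is mounted at the origin on the work surface; the furniture and walls round the work are solid. World frame = base frame: x ahead of the robot, y to its left, z up, the work surface at z = 0. Lengths are in mm, angles in rad, forces in N, time in s.
With the tool pointing down it reaches from about 350 to 875 mm from the base axis. Payload 4.2 kg.
Tool frame: the origin (TCP) lies at the very end of the fingers, on their centre line; the grasp point (between the pads) lies 19 mm behind it; z points along the fingers, y is the direction in which the jaws open and shut (so a half turn about z gives the same grasp; the last joint's range is limited). The gripper opens to 85 mm and grips with 20 to 120 N. Pads are 22 mm wide; open, the fingers measure 114 mm over their backs; the gripper's body (76 mm by 85 mm) begins 54 mm behind the grasp point. The pads swing forward as they close: fully open they stand 13 mm farther back than shut.
Start: joints at [1.366, 0.385, 0.008, 0, -1.194, -0.259], TCP at [279.56, 558.968, 196.312] pointing down, gripper open.
Joint ranges: [-3.14, 3.14], [-1.21, 2.06], [-1.07, 1.41], [-3.16, 2.05], [-2.99, -0.16], [-3.1, 3.1]. Speed limits (rad/s): [2.79, 2.79, 3.14, 3.14, 3.14, 3.14].

### API

Orientations are given as a unit quaternion [x, y, z, w].
In Python, from bench import read_state, get_image, camera_params, job_done gives the robot as it stands.
- The arm moves only by the tool send_rows, never from a script. Its arguments are lists of equal length, an entry for each row: "translation": the shift along the tool's x, y, z in m, a list of three; "yaw": the turn about the tool's z in degrees; "fingers": the closure in counts, from 0 (fully open) to 255 (shut). A call has 1 to 12 rows; each row is the pose to reach, as a shift and turn from the pose measured when the call began, along the tool's axes at that moment; what a row does not reach only later rows make up. A row lasts 1/10 s, in which the tool goes at most 50 mm and 8.59 degrees, less where a joint would pass 70% of its speed; a pose out of reach is approached as far as the arm can. A call with a gripper value outside its range is refused whole. The fingers move at their own pace and stop on an object; the grip force is fixed at half the most. Time passes only in rows, so rows that repeat a pose let the fingers close. It gives the time, the measured TCP pose, the force and the opening at its end, in the units of the state.
- read_state(): the state, without advancing time (a new reading comes with each control period).
- get_image(name): name is "side" or "top"; returns the picture (420x560x3 uint8, blue, green, red); there is no depth.
- camera_params(name): a dict with "mtx" (3x3 intrinsics, pixels), "rvec" (rotation vector, rad) and "tvec" (3), from world to camera coordinates, as OpenCV has them. Camera axes: x right, y down, z forward; pixel columns grow to the right and rows downward; lengths in mm; the calibration is good to about 2 mm. A picture is of the moment at which its call begins. camera_params takes no time and is no camera call.
- job_done(): hands the job in, once; it reports no verdict.
The state is a dict: "clock": time; "joints": joint angles; "joint_vel": joint speeds; "joint_efforts": joint torques, N m; "position": TCP position; "ee_rot": TCP orientation; "contact_force": force on the tool from outside, world axes, zero at the start; "wrist_torque": the same for the moment, N m; "gripper_width": finger opening in mm.
Only numpy, scipy, OpenCV 4.12 (cv2) and the standard library are available. Lean on these libraries where they do the work, as an engineer would, in place of code of your own. Each camera call takes 0.05 s, during which the arm holds its last target.

## Working session

There is one attempt and no reset: what is moved stays moved. The work goes in short steps, Python scripts to look and compute and a tool call to move; the robot and the scene stay as the last step left them, time stands still between calls to the robot, and variables do not carry over. Pictures are saved under pics/ and viewed, and the job is handed in when it is done.

Besides the shell and the picture viewer there is one more tool, called after ">>>" as a command line: name --pt "numbers of a row" for each row, then --argument value for the rest. send_rows: Moves the arm, as the interface text tells. Its arguments: {"type":"object","properties":{"translation":{"type":"array","items":{"type":"array","items":{"type":"number"}}},"yaw":{"type":"array","items":{"type":"number"}},"fingers":{"type":"array","items":{"type":"number"}}},"required":["translation","yaw","fingers"]}

```bash
mkdir -p pics; ls; python3 - <<'E'
from bench import *
import cv2
s=read_state(); print(s)
for n in("side","top"):
    cv2.imwrite(f"pics/{n}0.png",get_image(n)); print(n,camera_params(n))
E
```

```text
pics
{'clock': 0.0, 'joints': array([ 1.36560609e+00,  3.85559607e-01,  6.63881889e-03, -5.11738798e-04,
       -1.19399978e+00, -2.58595290e-01]), 'joint_vel': array([-0.00120985, -0.00017099, -0.00051645,  0.00089461,  0.00216213,
        0.00189166]), 'joint_efforts': array([ 4.99568318e-05, -3.92283297e+01,  1.88396269e+01,  4.18629751e+00,
       -4.63343487e-03, -7.27722362e-07]), 'position': array([279.27600028, 558.39922163, 195.2230196 ]), 'ee_rot': array([ 9.73210868e-01, -2.29911771e-01, -2.09376776e-04,  1.06809366e-03]), 'contact_force': array([ 0.6163273 ,  0.13859835, -0.46463146]), 'wrist_torque': array([0.02712926, 0.00178797, 0.01367421]), 'gripper_width': 85.36562028820785}
side {'mtx': array([[403.79033872,   0.        , 279.59651133],
       [  0.        , 403.79033872, 208.30149564],
       [  0.        ,   0.        ,   1.        ]]), 'rvec': array([ 2.17008233, -0.44783944,  0.22693178]), 'tvec': array([-501.25495058,  132.01600968, 1071.38056347])}
top {'mtx': array([[409.38619918,   0.        , 286.2177676 ],
       [  0.        , 409.38619918, 212.8132141 ],
       [  0.        ,   0.        ,   1.        ]]), 'rvec': array([ 2.20186776, -2.01054279,  0.21501718]), 'tvec': array([-167.71151202,  512.52230706,  872.74397609])}
```

View pics/side0.png

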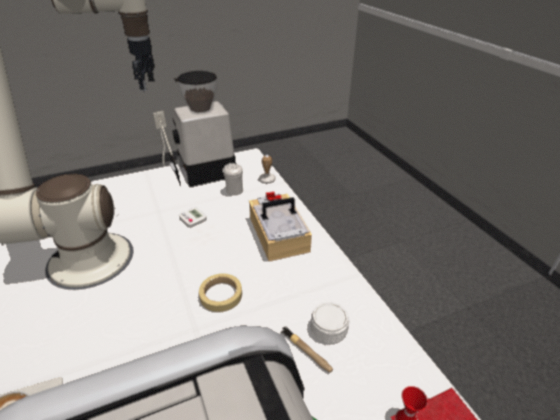

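View pics/top0.png

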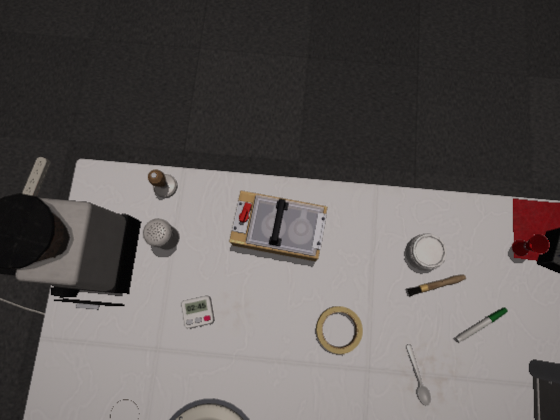

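```bash
cat > h.py <<'E'
import numpy as np, cv2
from bench import *
def ray(n,uv,z):
    c=camera_params(n); R=cv2.Rodrigues(c['rvec'])[0]; t=np.ravel(c['tvec'])
    uv=np.atleast_2d(uv).astype(float)
    d=np.c_[uv,np.ones(len(uv))]@np.linalg.inv(c['mtx']).T@R
    o=-R.T@t
    return o+d*((z-o[2])/d[:,2])[:,None]
def proj(n,P):
    c=camera_params(n); return cv2.projectPoints(np.atleast_2d(P).astype(float),c['rvec'],c['tvec'],c['mtx'],None)[0][:,0]
E
python3 - <<'E'
from h import *
t=cv2.imread('pics/top0.png'); s=cv2.imread('pics/side0.png')
a=cv2.resize(t[180:270,220:340],(800,600),interpolation=cv2.INTER_CUBIC);cv2.imwrite('pics/tz.png',a)
a=cv2.resize(s[180:270,230:330],(660,594),interpolation=cv2.INTER_CUBIC);cv2.imwrite('pics/sz.png',a)
for n,im in(('top',t),('side',s)):
    h=cv2.cvtColor(im,cv2.COLOR_BGR2HSV)
    m=(((h[...,0]<8)|(h[...,0]>172))&(h[...,1]>150)&(h[...,2]>60)).astype(np.uint8)
    roi=np.zeros_like(m); 
    if n=='top': roi[180:270,220:340]=1
    else: roi[180:270,230:330]=1
    ys,xs=np.nonzero(m*roi); print(n,len(xs),xs.mean(),ys.mean(),xs.min(),xs.max(),ys.min(),ys.max())
    p=np.c_[xs,ys].astype(np.float32); print(cv2.minAreaRect(p))
    k=((h[...,2]<45)).astype(np.uint8)*roi
    nn,l,st,ce=cv2.connectedComponentsWithStats(k)
    for i in range(1,nn):
        if st[i,4]>15: print('dark',st[i],ce[i],cv2.minAreaRect(np.argwhere(l==i)[:,::-1].astype(np.float32)))
E
```

```text
top 136 244.83823529411765 212.43382352941177 239 251 203 221
((245.56338500976562, 212.5292510986328), (9.009751319885254, 19.206832885742188), 24.775142669677734)
dark [269 199  19  47 347] [277.66282421 222.23631124] ((278.1922912597656, 222.03846740722656), (10.59027099609375, 46.28340530395508), 11.309932708740234)
side 75 272.41333333333336 196.37333333333333 267 280 193 200
((273.5, 196.5), (7.0, 13.0), 90.0)
dark [262 199  33  19 158] [278.06329114 204.89873418] ((277.4076232910156, 207.4641876220703), (14.57801342010498, 33.26777267456055), 80.21759033203125)
```

View pics/tz.png

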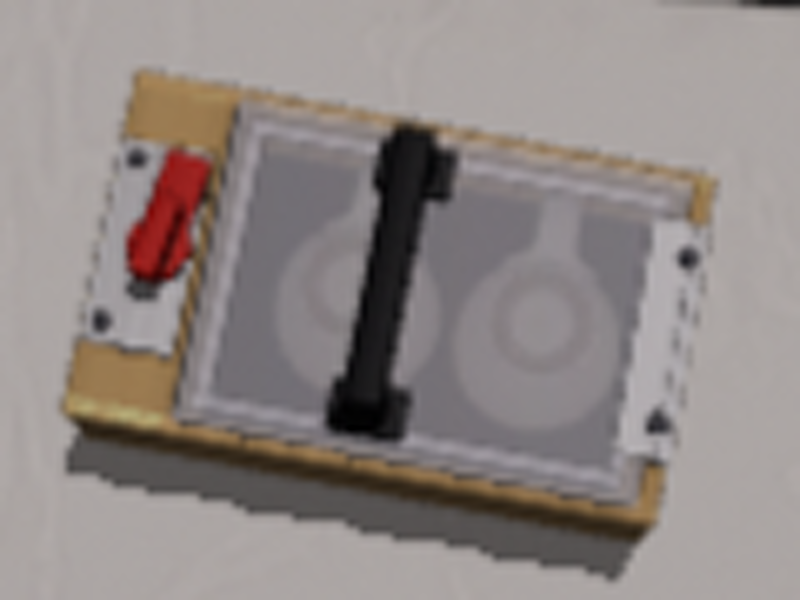

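View pics/sz.png

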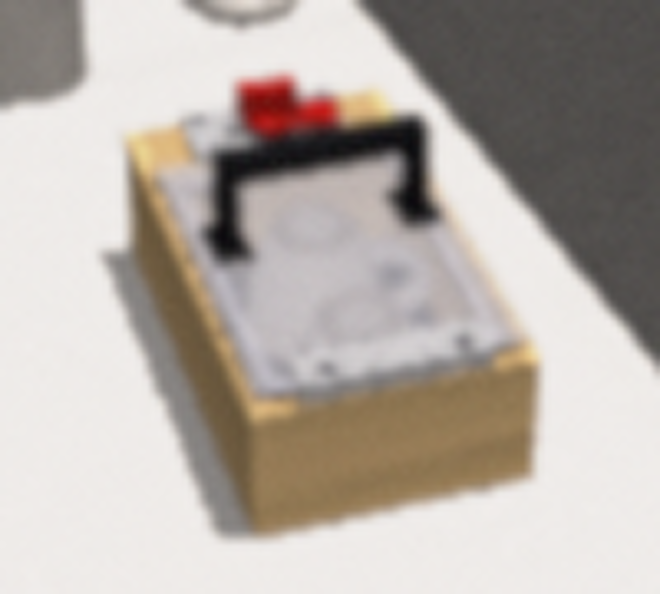

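```bash
cat >> h.py <<'E'
def z2p(l): return np.array([220,180])+(np.array(l,float)+.5)/(20/3)-.5
def rigid(A,B):
    a=A-A.mean(0);b=B-B.mean(0)
    th=np.arctan2((a[:,0]*b[:,1]-a[:,1]*b[:,0]).sum(),(a*b).sum())
    R=np.array([[np.cos(th),-np.sin(th)],[np.sin(th),np.cos(th)]])
    t=B.mean(0)-R@A.mean(0); return th,R,t,B-(A@R.T+t)
E
python3 - <<'E'
from h import *
W=ray('top',z2p([(137,72),(716,177),(652,522),(68,405)]),66)[:,:2]
M=np.array([(60,100),(60,-100),(-60,-100),(-60,100)],float)
th,R,t,r=rigid(M,W); print(W.round(1),np.degrees(th),t,r.round(1))
def w(p): return np.r_[R@np.array(p[:2],float)+t,p[2]]
for n,p in(('handle',(0,0,111)),('barA',(46,0,118)),('barB',(-46,0,118)),('grip',(0,78,94.5)),('lipL',(0,-100,77))):
    print(n,w(p).round(1),[proj(k,w(p)).round(1)[0] for k in('top','side')],((proj('top',w(p))[0]-[220,180]+.5)*20/3).round(0))
b=ray('top',z2p([(413,128),(350,425)]),118); print('bar ends',b.round(1),b.mean(0))
# red in world
g=ray('top',z2p([(190,155),(160,245)]),[78.5]); print(g.round(1))
for n,z in(('cocoa',(158,234)),('tamper',(166,186)),('lids',(428,253))): print(n,ray('top',[z],0).round())
s=read_state();Rt=cv2.Rodrigues(np.zeros(3))[0]
from scipy.spatial.transform import Rotation as Ro
print(Ro.from_quat(s['ee_rot']).as_matrix().round(3))
# overlay
t2=cv2.imread('pics/tz.png')
def draw(p): return tuple(int(v) for v in (proj('top',w(p))[0]-[220,180]+.5)*20/3)
for p in((60,100,66),(60,-100,66),(-60,-100,66),(-60,100,66),(46,0,118),(-46,0,118),(0,78,94.5),(0,0,71),(-60,-100,0),(-60,100,0)):cv2.circle(t2,draw(p),5,(0,255,0),1)
cv2.imwrite('pics/ov.png',t2)
s2=cv2.imread('pics/sz.png')
for p in((60,100,66),(60,-100,66),(-60,-100,66),(-60,100,66),(46,0,118),(-46,0,118),(0,78,94.5),(-60,-100,0),(60,-100,0)):
    q=(proj('side',w(p))[0]-[230,180]+.5)*6.6; cv2.circle(s2,(int(q[0]),int(q[1])),5,(0,255,0),1)
cv2.imwrite('pics/ovs.png',s2)
E
```

```text
[[ 565.2  -12.3]
 [ 546.7 -210.4]
 [ 429.1 -197.6]
 [ 450.1   -2.6]] -5.693091935759296 [ 497.78754461 -105.72581405] [[-2.2 -0.2]
 [-0.9  0.8]
 [ 0.9  1.7]
 [ 2.1 -2.3]]
handle [ 497.8 -105.7  111. ] [array([278.1, 219.4]), array([278.8, 202.2])] [391. 266.]
barA [ 543.6 -110.3  118. ] [array([282.3, 197.9]), array([295. , 197.1])] [418. 123.]
barB [ 452.  -101.2  118. ] [array([273.8, 240.1]), array([262.2, 203.1])] [362. 404.]
grip [505.5 -28.1  94.5] [array([242.8, 214.2]), array([270.5, 191.8])] [156. 231.]
lipL [ 487.9 -205.2   77. ] [array([323.3, 230.9]), array([290.6, 234.7])] [692. 343.]
bar ends [[ 541.5 -108.9  118. ]
 [ 445.1  -98.2  118. ]] [ 493.26945973 -103.57096682  118.        ]
[[535.3 -34.8  78.5]
 [504.1 -28.3  78.5]]
cocoa [[458. 178.   0.]]
tamper [[577. 177.   0.]]
lids [[ 471. -461.    0.]]
[[ 0.894 -0.448 -0.001]
 [-0.448 -0.894 -0.002]
 [ 0.     0.002 -1.   ]]
```

View pics/ov.png

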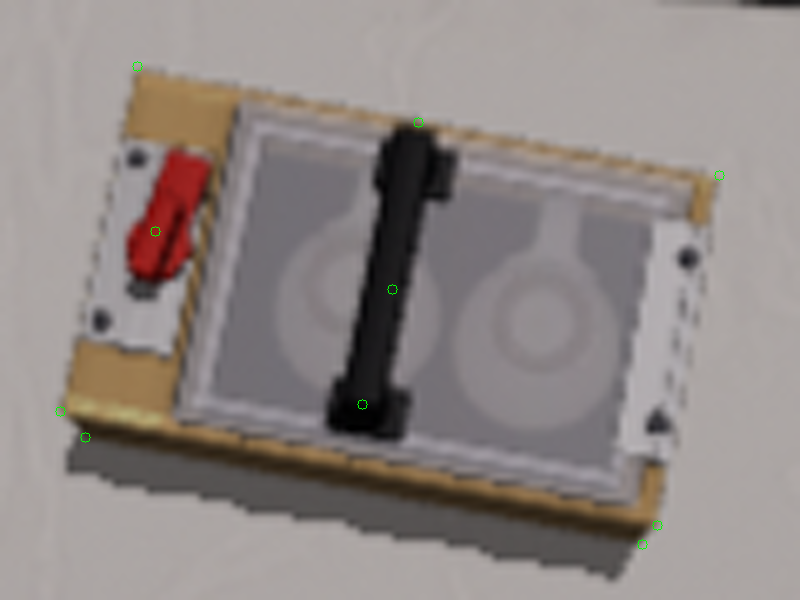

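View pics/ovs.png

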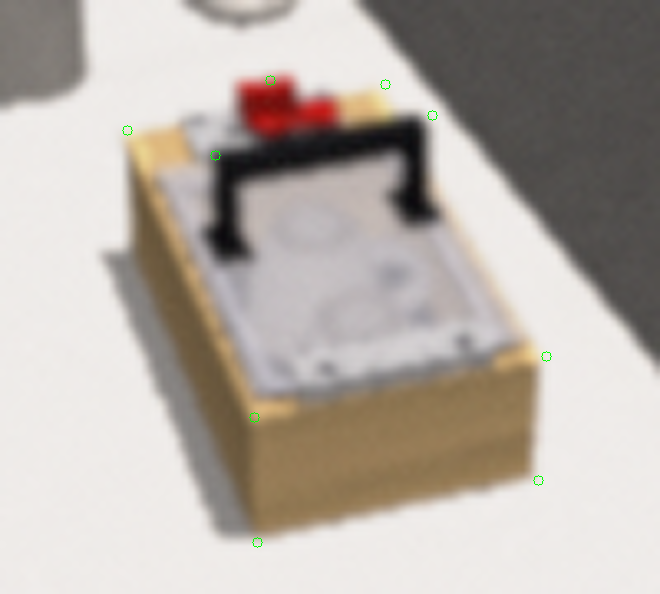

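```bash
python3 - <<'E'
from h import *
for uv in((55,300),(120,305),(132,295),(140,217),(80,200),(20,290)): print(uv,[ray('top',[uv],z)[0].round() for z in(0,150,300)])
print('proj tcp',proj('side',[[279,558,195],[279,558,350]]),proj('top',[[279,558,195]]))
for uv in((188,182),(234,165),(234,152),(206,135),(178,160)): print('side',uv,ray('side',[uv],0)[0].round())
t=cv2.imread('pics/top0.png');s=cv2.imread('pics/side0.png')
a=cv2.resize(t[150:330,0:200],(666,600),interpolation=3);cv2.imwrite('pics/gt.png',a)
a=cv2.resize(s[40:240,60:300],(720,600),interpolation=3);cv2.imwrite('pics/gs.png',a)
E
```

```text
(55, 300) [array([285., 389.,   0.]), array([293., 308., 150.]), array([300., 226., 300.])]
(120, 305) [array([288., 239.,   0.]), array([295., 181., 150.]), array([302., 122., 300.])]
(132, 295) [array([313., 216.,   0.]), array([316., 161., 150.]), array([319., 106., 300.])]
(140, 217) [array([495., 228.,   0.]), array([470., 171., 150.]), array([445., 114., 300.])]
(80, 200) [array([523., 378.,   0.]), array([494., 298., 150.]), array([464., 218., 300.])]
(20, 290) [array([300., 474.,   0.]), array([306., 379., 150.]), array([311., 284., 300.])]
proj tcp [[150.42921497  98.90551848]
 [141.74719668  54.62819705]] [[-95.33734759 295.15639737]]
side (188, 182) [322. 267.   0.]
side (234, 165) [501. 314.   0.]
side (234, 152) [532. 407.   0.]
side (206, 135) [472. 591.   0.]
side (178, 160) [323. 431.   0.]
```

View pics/gt.png

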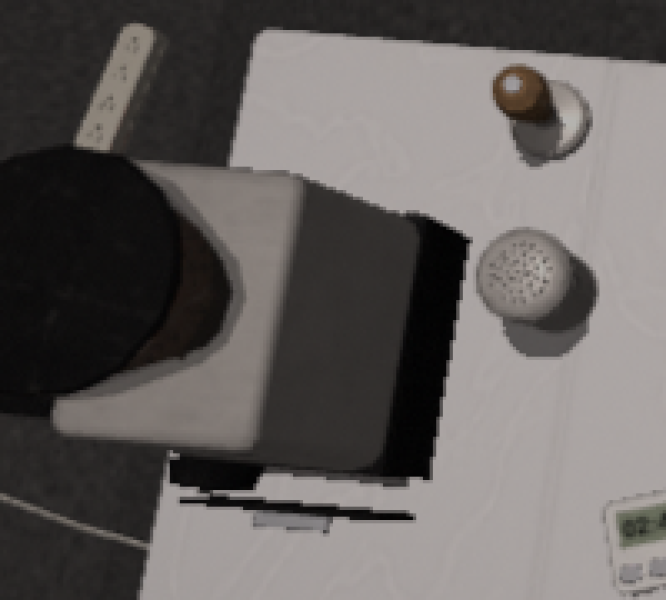

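View pics/gs.png

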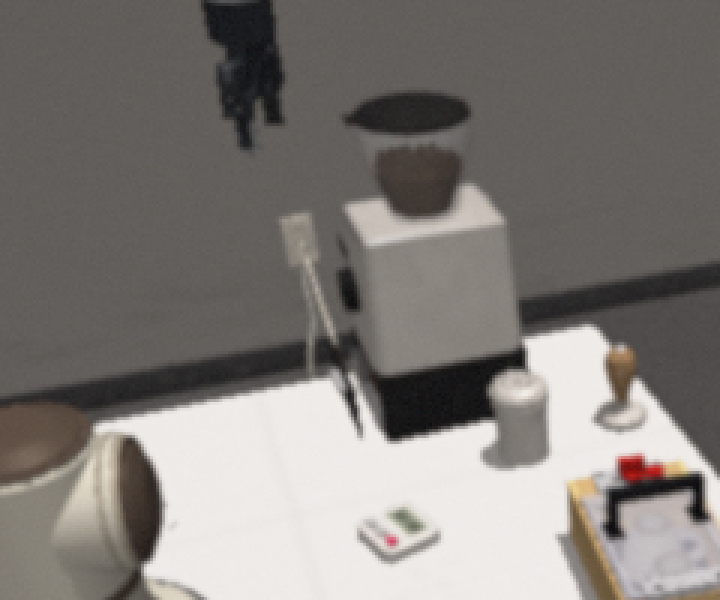

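```bash
python3 - <<'E'
from h import *
for c in((400,330),(400,300),(400,360)):
    print(c,[(z,proj('side',[[*c,z]])[0].round(),proj('top',[[*c,z]])[0].round()) for z in(300,350,400,450)])
# lid ellipse: side centre ~(197,77); top centre ~(20,231) -> triangulate
P=[]
for n in('side','top'):
    c=camera_params(n);P.append(c['mtx']@np.c_[cv2.Rodrigues(c['rvec'])[0],np.ravel(c['tvec'])])
def tri(a,b):
    X=cv2.triangulatePoints(P[0],P[1],np.array(a,float).reshape(2,1),np.array(b,float).reshape(2,1)); X=(X[:3]/X[3]).ravel(); return X.round(),proj('side',X).round(),proj('top',X).round()
print('lid',tri((197,77),(20,231)))
print('body top corner near -y +x', tri((228,112),(90,204)))
print('body top corner near -y -x', tri((182,121),(77,284)))
print('body top corner far', tri((175,108),(16,279)))
E
```

```text
(400, 330) [(300, array([195.,  86.]), array([  4., 232.])), (350, array([193.,  70.]), array([-18., 227.])), (400, array([191.,  53.]), array([-44., 220.])), (450, array([189.,  35.]), array([-75., 213.]))]
(400, 300) [(300, array([197.,  89.]), array([ 23., 234.])), (350, array([195.,  73.]), array([  2., 228.])), (400, array([193.,  56.]), array([-22., 222.])), (450, array([191.,  38.]), array([-51., 215.]))]
(400, 360) [(300, array([193.,  83.]), array([-14., 230.])), (350, array([191.,  67.]), array([-37., 225.])), (400, array([189.,  50.]), array([-65., 218.])), (450, array([186.,  33.]), array([-98., 211.]))]
lid (array([398., 275., 345.]), array([[197.,  77.]]), array([[ 20., 231.]]))
body top corner near -y +x (array([471., 230., 241.]), array([[228., 112.]]), array([[ 90., 204.]]))
body top corner near -y -x (array([327., 227., 238.]), array([[182., 121.]]), array([[ 77., 284.]]))
body top corner far (array([327., 335., 237.]), array([[175., 108.]]), array([[ 16., 278.]]))
```

>>> send_rows --pt "0 0 -0.045" --pt "0 0 -0.09" --pt "0 0 -0.135" --pt "0 0 -0.18" --pt "0 0 -0.225" --pt "0.02 0.04 -0.225" --pt "0.04 0.08 -0.225" --pt "0.06 0.12 -0.225" --pt "0.08 0.16 -0.225" --pt "0.1 0.2 -0.225" --pt "0.12 0.22 -0.225" --pt "0.14 0.24 -0.225" --yaw '[0, 0, 0, 0, 0, 0, 0, 0, 0, 0, 0, 0]' --fingers '[0, 0, 0, 0, 0, 0, 0, 0, 0, 0, 0, 0]'

```text
clock: 1.3
position: [297.0, 279.7, 421.0]
ee_rot: [0.973, -0.23, -0.0, 0.001]
contact_force: [0.2, -0.0, 0.7]
gripper_width: 85.0
```

>>> send_rows --pt "0.04 0.023 0" --pt "0.08 0.046 0" --pt "0.12 0.069 0" --pt "0.16 0.092 0" --pt "0.2 0.115 0" --pt "0.24 0.138 0" --pt "0.28 0.16 0" --pt "0.324 0.182 0" --pt "0.324 0.182 0.045" --pt "0.324 0.182 0.09" --pt "0.324 0.182 0.135" --pt "0.324 0.182 0.18" --yaw '[0, -4, -8, -12, -14.6, -14.6, -14.6, -14.6, -14.6, -14.6, -14.6, -14.6]' --fingers '[0, 0, 0, 0, 0, 0, 0, 80, 80, 80, 80, 80]'

```text
clock: 2.5
position: [504.7, -28.5, 239.1]
ee_rot: [0.995, -0.105, -0.0, 0.0]
contact_force: [-0.3, 0.4, 0.4]
gripper_width: 58.7
```

```bash
python3 - <<'E'
from h import *
from scipy.spatial.transform import Rotation as Ro
s=read_state(); print(s['clock'],s['position'],s['joints'].round(2),s['gripper_width']); print(Ro.from_quat(s['ee_rot']).as_matrix().round(3))
E
```

```text
2.5 [504.73574959 -28.47158332 239.09221414] [ 0.27  0.15 -0.21  0.   -1.22  1.1 ] 58.73681554934378
[[ 0.978 -0.208 -0.001]
 [-0.208 -0.978 -0.001]
 [-0.001  0.001 -1.   ]]
```

>>> send_rows --pt "0 0 0.04" --pt "0 0 0.08" --pt "0 0 0.11" --pt "0 0 0.11" --yaw '[0, 0, 0, 0]' --fingers '[80, 80, 80, 80]'

```text
clock: 2.9
position: [500.7, -29.2, 124.6]
ee_rot: [0.994, -0.105, -0.006, 0.002]
contact_force: [-0.6, 0.6, -0.6]
gripper_width: 58.3
```

```bash
python3 - <<'E'
from h import *
s=read_state(); print(s['clock'],s['position'],s['gripper_width'])
t=get_image('top');i=get_image('side')
cv2.imwrite('pics/t1.png',np.hstack([cv2.resize(t[170:270,215:335],(480,400),interpolation=3),cv2.resize(i[150:270,235:320],(283,400),interpolation=3)]))
E
```

```text
2.9 [500.71316595 -29.1800728  124.63476587] 58.30368286312117
```

View pics/t1.png

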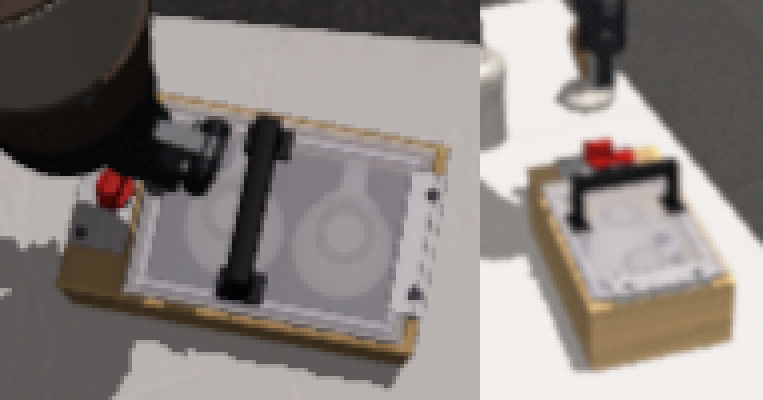

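```bash
python3 - <<'E'
from h import *
s=read_state(); p=s['position'];print(s['clock'],p,s['joint_vel'].round(3))
u,v=proj('side',p)[0];print(480+(u-235)*3.33,(v-150)*3.33,u,v)
for q in ([p[0],p[1],p[2]],[p[0]+.2*29,p[1]-29,p[2]+10],[p[0]+.2*29,p[1]-29,p[2]+5]):
  u,v=proj('top',q)[0];print((u-215)*4,(v-170)*4)
t=get_image('top');i=get_image('side')
cv2.imwrite('pics/t2.png',np.hstack([cv2.resize(t[150:270,200:330],(433,400),interpolation=3),cv2.resize(i[110:240,225:320],(292,400),interpolation=3)]))
E
```

```text
3.0 [505.01112089 -28.68403079 129.55000519] [ 0.002 -0.03   0.041  0.007  0.005  0.001]
597.5447663690496 105.07568737014834 270.29872863935424 181.55426047151602
105.55885472441378 163.96865416750688
160.94097301815793 153.87277443236314
161.62438025320898 155.98431978036774
```

View pics/t2.png

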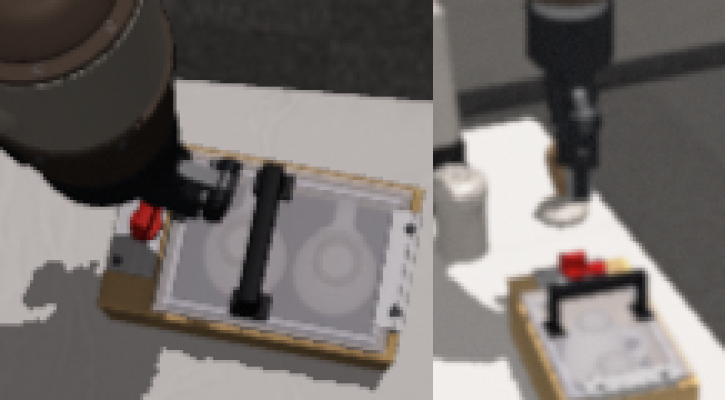

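>>> send_rows --pt "0 0 0.015" --pt "0 0 0.03" --pt "0 0 0.04" --pt "0 0 0.048" --pt "0 0 0.048" --pt "0 0 0.048" --yaw '[0, 0, 0, 0, 0, 0]' --fingers '[80, 80, 80, 80, 80, 80]'

```text
clock: 3.7
position: [506.9, -28.3, 83.7]
ee_rot: [0.995, -0.104, 0.002, -0.0]
contact_force: [-0.0, 0.7, 0.2]
gripper_width: 58.7
```

```bash
python3 - <<'E'
from h import *
s=read_state(); p=s['position'];print(s['clock'],p,s['joint_vel'].round(3),s['contact_force'])
i=get_image('side');t=get_image('top')
cv2.imwrite('pics/t3.png',np.hstack([cv2.resize(t[150:270,200:330],(433,400),interpolation=3),cv2.resize(i[150:220,235:300],(371,400),interpolation=3)]))
E
```

```text
3.7 [506.87575712 -28.27440427  83.66845726] [ 0.001 -0.005  0.005 -0.001 -0.    -0.   ] [-0.01985109  0.71586034  0.24694836]
```

View pics/t3.png

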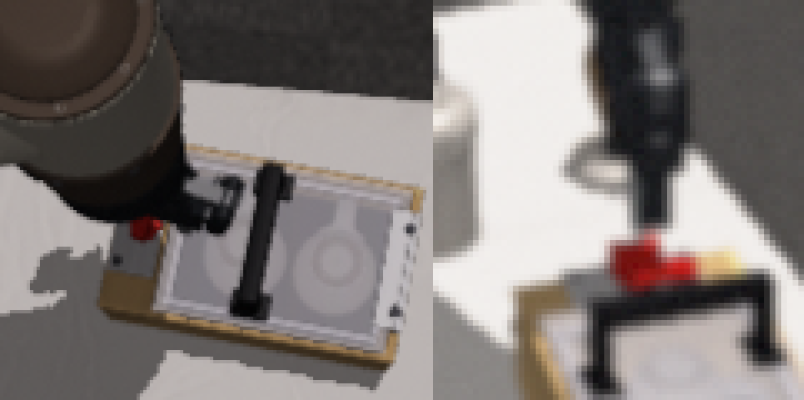

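```bash
python3 - <<'E'
from h import *
p=read_state()['position']
for q in ((0,0,0),(6,-29,0),(6,-29,13),(-6,29,0),(-6,29,13)):
    u,v=proj('side',p+q)[0]; u2,v2=proj('top',p+q)[0]; print(q,433+(u-235)*5.71,(v-150)*5.71,'top',(u2-200)*3.33,(v2-150)*3.33)
E
```

```text
(0, 0, 0) 638.9383179924091 255.46860093742052 top 144.68920425775747 214.9593466382651
(6, -29, 0) 672.3936130678468 283.2059178984543 top 189.57269091976522 209.99098069295118
(6, -29, 13) 672.3057276622785 261.6238080764808 top 188.23717977068077 205.8339209549321
(-6, 29, 0) 606.5872686272004 228.6467986415067 top 99.72588224898266 219.93654993663733
(-6, 29, 13) 606.069788499296 207.4231311631897 top 97.09245327226223 215.9153952477091
```

```bash
python3 - <<'E'
from h import *
i=get_image('side')
cv2.imwrite('pics/t4.png',cv2.resize(i[110:220,230:320],(490,600),interpolation=2))
h=cv2.resize(i[110:220,230:320].astype(np.float32)*1,(490,600),interpolation=2)
cv2.imwrite('pics/t4.png',np.clip(255*(h/255)**.5,0,255).astype(np.uint8))
E
```

```text
(no output)
```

View pics/t4.png

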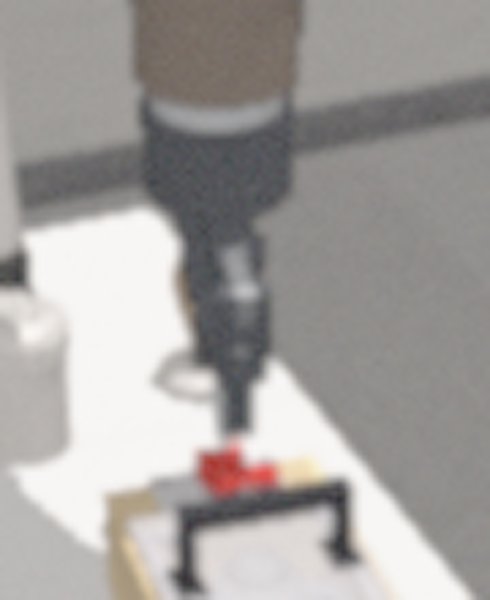

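```bash
python3 - <<'E'
from h import *
p=read_state()['position']
for z in(0,8,13,20):
  for d in(29,43):
    q=p+np.array([-.208*d,-.978*d,z]); print(z,d,((proj('side',q)[0]-[230,110])*5.45).round())
E
```

```text
0 29 [234. 493.]
0 43 [239. 509.]
8 29 [234. 480.]
8 43 [239. 496.]
13 29 [234. 472.]
13 43 [239. 488.]
20 29 [233. 461.]
20 43 [238. 477.]
```

>>> send_rows --pt "0 0 0" --pt "0 0 0" --pt "0 0 0" --pt "0 0 0" --pt "0 0 0" --pt "0 0 0" --pt "0 0 0" --pt "0 0 0" --yaw '[0, 0, 0, 0, 0, 0, 0, 0]' --fingers '[140, 170, 190, 210, 255, 255, 255, 255]'

```text
clock: 4.65
position: [506.9, -28.2, 83.8]
ee_rot: [0.995, -0.104, 0.002, -0.0]
contact_force: [0.2, -1.2, 0.2]
gripper_width: -0.0
```

```bash
python3 - <<'E'
from h import *
s=read_state(); p=s['position'];print(s['clock'],p,s['gripper_width'],s['contact_force'],s['wrist_torque'])
i=get_image('side');t=get_image('top')
cv2.imwrite('pics/t5.png',np.hstack([cv2.resize(t[150:270,200:330],(433,400),interpolation=3),cv2.resize(i[150:220,235:300],(371,400),interpolation=3)]))
E
```

```text
4.65 [506.88233796 -28.22813308  83.75798586] -0.04954562027253756 [ 0.16342145 -1.15110574  0.2394838 ] [-0.02948559  0.0186004   0.00453844]
```

View pics/t5.png

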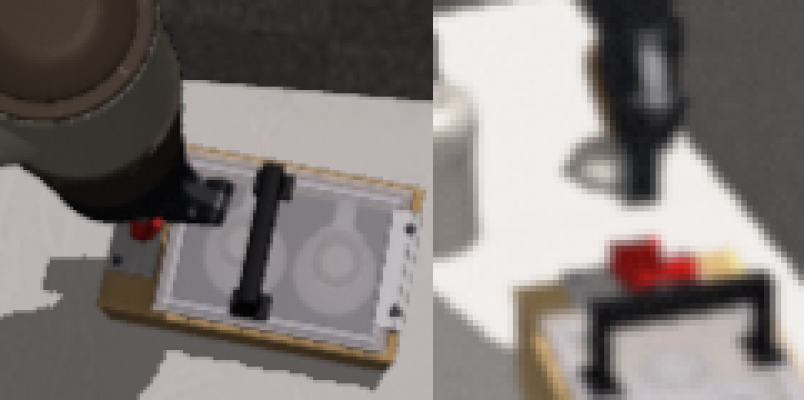

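>>> send_rows --pt "0 0 0" --pt "0 0 0" --pt "0 0 0" --pt "0 0 0.003" --pt "0 0 0.006" --pt "0 0 0.01" --pt "0 0 0.01" --yaw '[0, 0, 0, 0, 0, 0, 0]' --fingers '[80, 80, 80, 80, 80, 80, 80]'

```text
clock: 5.45
position: [506.3, -28.3, 72.9]
ee_rot: [0.995, -0.104, 0.001, 0.0]
contact_force: [-0.5, -0.6, -0.2]
gripper_width: 58.5
```

```bash
cat > look.py <<'E'
from h import *
import sys
s=read_state(); p=s['position'];print(s['clock'],p.round(1),s['gripper_width'],s['contact_force'].round(1),s['wrist_torque'].round(2),s['joints'].round(2))
i=get_image('side');t=get_image('top')
cv2.imwrite('pics/%s.png'%sys.argv[1],np.hstack([cv2.resize(t[150:270,200:330],(433,400),interpolation=3),cv2.resize(i[150:220,235:300],(371,400),interpolation=3)]))
E
python3 look.py t6
```

```text
5.45 [506.3 -28.3  72.9] 58.49585091738397 [-0.5 -0.6 -0.2] [0.02 0.09 0.01] [ 0.27  0.32 -0.45  0.   -0.8   1.1 ]
```

View pics/t6.png

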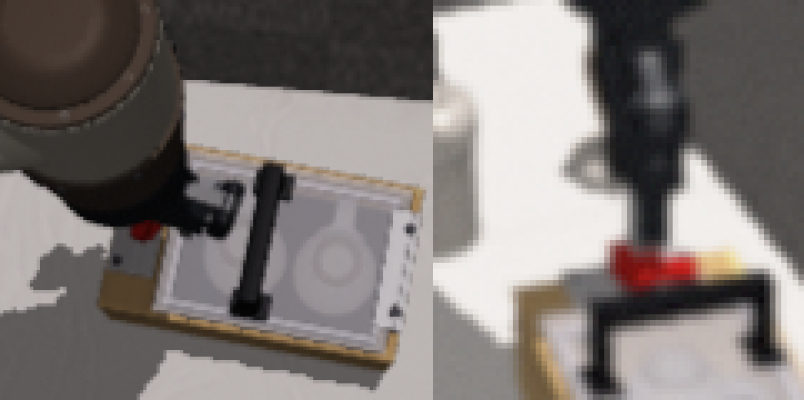

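>>> send_rows --pt "0 0 0.003" --pt "0 0 0.006" --pt "0 0 0.009" --pt "0 0 0.012" --pt "0 0 0.012" --yaw '[0, 0, 0, 0, 0]' --fingers '[80, 80, 80, 80, 80]'

```text
clock: 6.05
position: [506.4, -28.4, 60.9]
ee_rot: [0.995, -0.104, 0.001, 0.0]
contact_force: [-0.0, -0.2, 0.5]
gripper_width: 58.7
```

```bash
python3 look.py t7
```

```text
6.05 [506.4 -28.4  60.9] 58.666272020128744 [-0.  -0.2  0.5] [-0.02  0.01 -0.02] [ 0.27  0.33 -0.46  0.   -0.77  1.1 ]
```

View pics/t7.png

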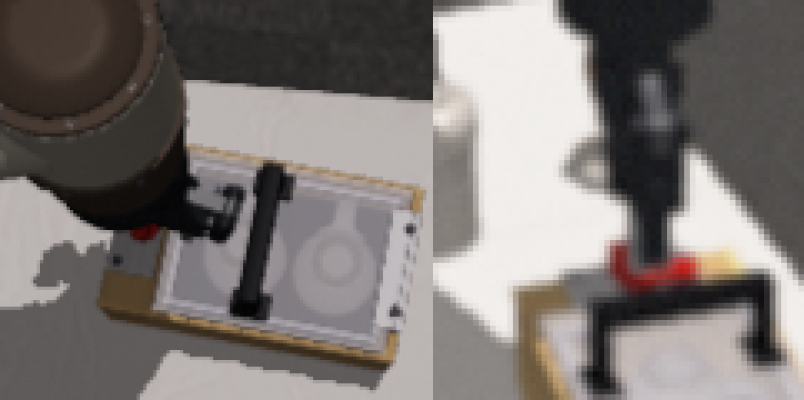

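>>> send_rows --pt "0 0 0.003" --pt "0 0 0.006" --pt "0 0 0.008" --pt "0 0 0.008" --pt "0 0 0.008" --pt "0 0 0.008" --pt "0 0 0.008" --pt "0 0 0.008" --pt "0 0 0.008" --yaw '[0, 0, 0, 0, 0, 0, 0, 0, 0]' --fingers '[80, 80, 80, 130, 170, 190, 200, 210, 215]'

```text
clock: 7.05
position: [506.9, -28.3, 53.5]
ee_rot: [0.995, -0.104, 0.002, -0.0]
contact_force: [0.2, 0.1, -0.1]
gripper_width: 13.6
```

```bash
python3 look.py t8
```

```text
7.05 [506.9 -28.3  53.5] 13.614998125865881 [ 0.2  0.1 -0.1] [-0.   -0.02 -0.  ] [ 0.27  0.34 -0.47  0.   -0.75  1.1 ]
```

View pics/t8.png

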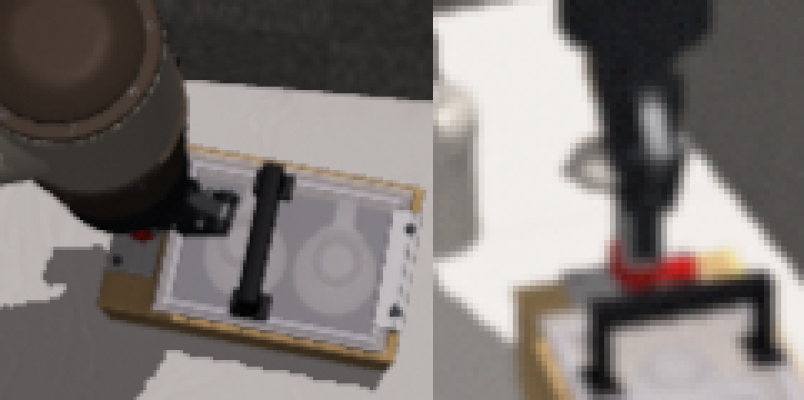

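>>> send_rows --pt "0 0 0" --pt "0 0 0" --pt "0 0 0" --pt "0 0 0" --yaw '[0, 0, 0, 0]' --fingers '[225, 235, 235, 235]'

```text
clock: 7.55
position: [507.0, -28.1, 53.6]
ee_rot: [0.995, -0.104, 0.002, -0.0]
contact_force: [-1.0, 2.5, 2.0]
gripper_width: 7.6
```

```bash
python3 look.py t9
```

```text
7.55 [507.  -28.1  53.6] 7.565525286693196 [-1.   2.5  2. ] [ 0.72  0.23 -0.05] [ 0.27  0.34 -0.47  0.   -0.75  1.1 ]
```

View pics/t9.png

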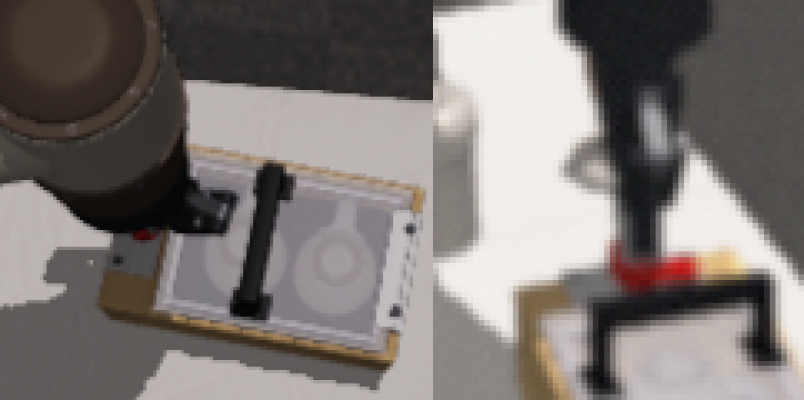

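>>> send_rows --pt "0 0 0" --pt "0 0 0" --pt "0 0 0" --yaw '[0, 0, 0]' --fingers '[255, 255, 255]'

```text
clock: 7.95
position: [507.0, -28.1, 53.7]
ee_rot: [0.995, -0.104, 0.002, -0.0]
contact_force: [-1.5, 2.3, 2.2]
gripper_width: 7.7
```

```bash
python3 look.py t10
```

```text
7.95 [507.  -28.1  53.7] 7.663696810141797 [-1.5  2.3  2.2] [0.64 0.28 0.01] [ 0.27  0.34 -0.47  0.   -0.75  1.1 ]
```

View pics/t10.png

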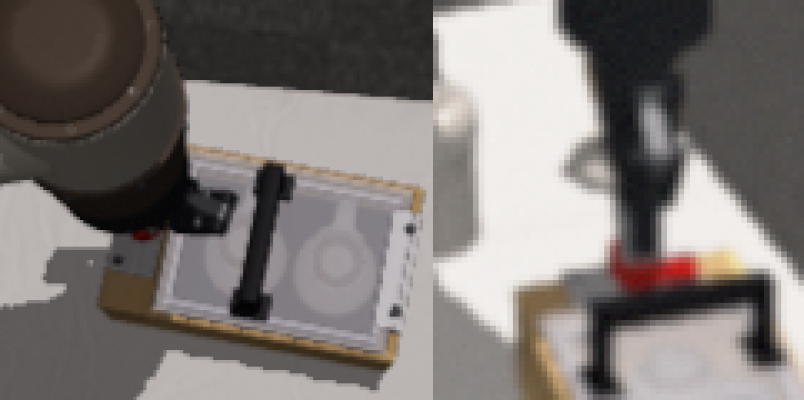

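>>> send_rows --pt "0 0 0" --pt "0 0 0" --pt "0 0 0" --pt "0 0 0" --pt "0 0 0" --pt "0 0 0" --pt "0 0 0" --yaw '[5, 10, 15, 20, 25, 30, 30]' --fingers '[255, 255, 255, 255, 255, 255, 255]'

```text
clock: 8.75
position: [506.5, -28.9, 53.7]
ee_rot: [0.934, -0.358, 0.001, 0.0]
contact_force: [-1.2, -1.4, 3.3]
gripper_width: 7.4
```

```bash
python3 look.py t11
```

```text
8.75 [506.5 -28.9  53.7] 7.4436026981523 [-1.2 -1.4  3.3] [-0.67  0.27 -0.08] [ 0.26  0.34 -0.47  0.   -0.76  0.57]
```

View pics/t11.png

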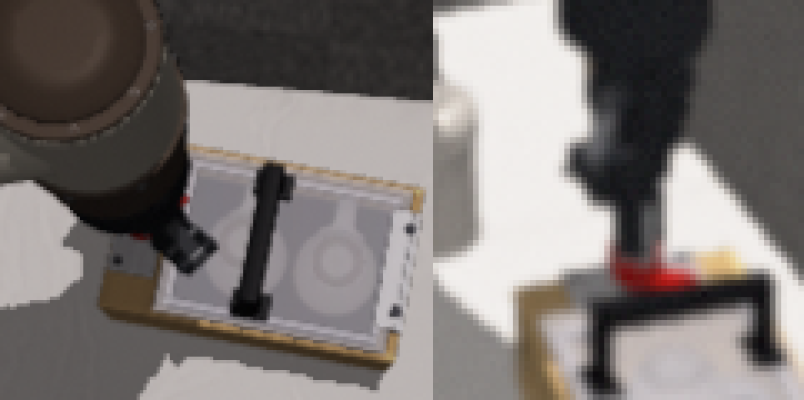

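>>> send_rows --pt "0 0 0" --pt "0 0 0" --pt "0 0 0" --pt "0 0 0" --pt "0 0 0" --pt "0 0 0" --pt "0 0 0" --pt "0 0 0" --pt "0 0 0" --pt "0 0 0" --pt "0 0 0" --pt "0 0 0" --yaw '[6, 12, 18, 24, 30, 36, 41, 46, 50, 54, 57, 57]' --fingers '[255, 255, 255, 255, 255, 255, 255, 255, 255, 255, 255, 255]'

```text
clock: 10.05
position: [507.1, -28.9, 53.7]
ee_rot: [-0.651, 0.759, -0.002, 0.001]
contact_force: [0.6, -1.2, -0.6]
gripper_width: 7.4
```

```bash
python3 look.py t12
```

```text
10.05 [507.1 -28.9  53.7] 7.437498377295099 [ 0.6 -1.2 -0.6] [-0.4  -0.21  0.09] [ 0.26  0.34 -0.47  0.   -0.75 -0.42]
```

View pics/t12.png

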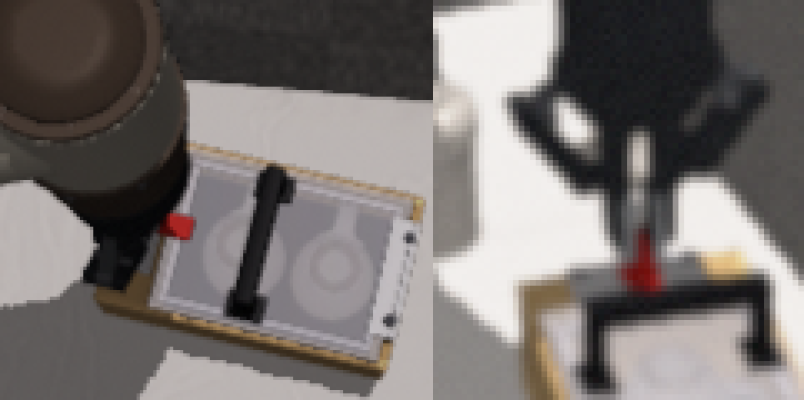

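>>> send_rows --pt "0 0 0" --pt "0 0 0" --pt "0 0 0" --pt "0 0 0" --pt "0 0 -0.03" --pt "0 0 -0.07" --pt "0 0 -0.11" --pt "0 0 -0.15" --pt "0 0 -0.19" --pt "0 0.04 -0.19" --pt "0 0.08 -0.19" --pt "0 0.12 -0.19" --yaw '[0, 0, 0, 0, 0, 0, 0, 0, 0, 0, 0, 0]' --fingers '[100, 80, 80, 80, 80, 80, 80, 80, 80, 80, 80, 80]'

```text
clock: 11.35
position: [386.3, -10.4, 243.1]
ee_rot: [-0.651, 0.759, -0.001, 0.001]
contact_force: [0.1, 0.9, 1.2]
gripper_width: 58.4
```

```bash
python3 - <<'E'
from h import *
s=read_state(); p=s['position'];print(s['clock'],p.round(1),s['gripper_width'],s['contact_force'].round(1))
i=get_image('side');t=get_image('top');cv2.imwrite('pics/t13r.png',t);cv2.imwrite('pics/s13r.png',i)
cv2.imwrite('pics/t13.png',cv2.resize(t[180:270,220:340],(800,600),interpolation=3))
cv2.imwrite('pics/s13.png',cv2.resize(i[180:270,230:330],(660,594),interpolation=3))
E
```

```text
11.35 [386.3 -10.4 243.1] 58.379910008486796 [0.1 0.9 1.2]
```

View pics/t13.png

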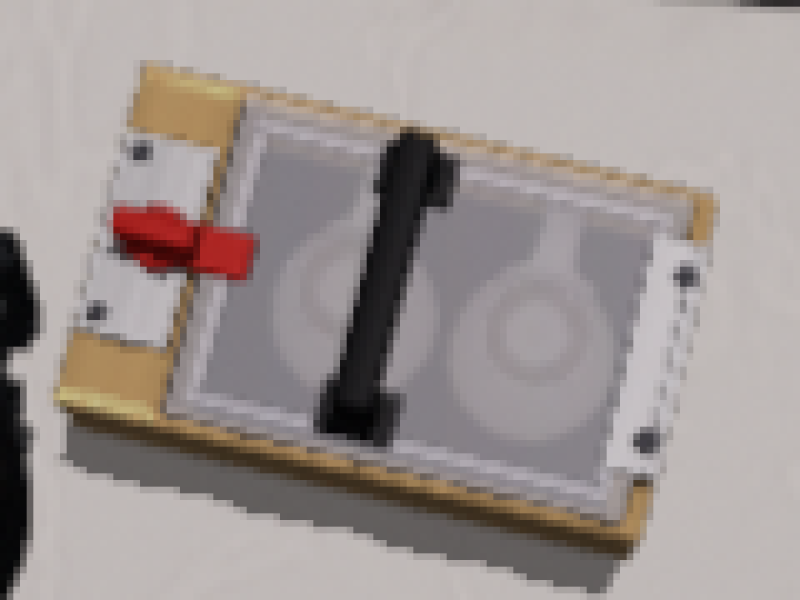

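View pics/s13.png

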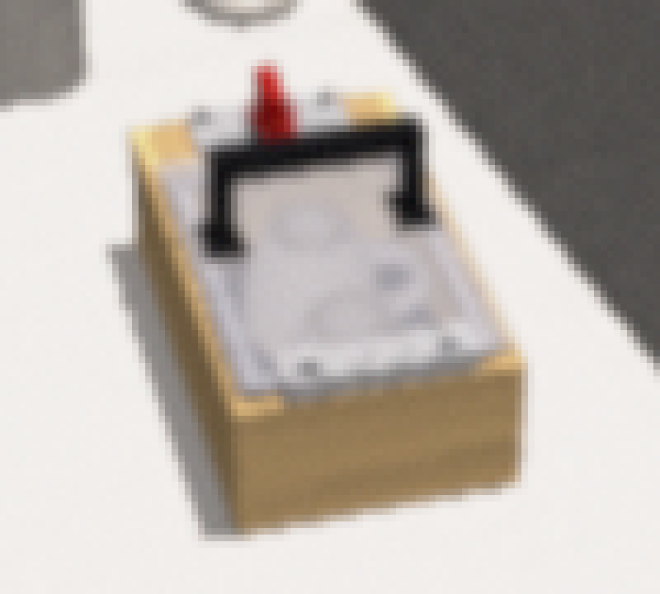

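```bash
python3 - <<'E'
from h import *
W=ray('top',z2p([(143,65),(717,190),(635,537),(57,398)]),66)[:,:2]
M=np.array([(60,100),(60,-100),(-60,-100),(-60,100)],float)
th,R,t,r=rigid(M,W); print(np.degrees(th),t,r.round(1))
b=ray('top',z2p([(413,130),(354,415)]),118); d=b[0]-b[1]; print('bar',b.mean(0),np.degrees(np.arctan2(d[1],d[0])),np.hypot(*d[:2]))
def w(p): return np.r_[R@np.array(p[:2],float)+t,p[2]]
for p in((46,0,118),(-46,0,118),(0,78,94.5),(0,46,78.5),(60,-100,66),(-60,-100,66),(-60,100,66)): print(p,w(p).round(1),((proj('top',w(p))[0]-[220,180]+.5)*20/3).round(),((proj('side',w(p))[0]-[230,180]+.5)*6.6).round())
# red arm
im=cv2.imread('pics/t13r.png').astype(float)
sat=im[...,2]-im[...,1]
print(sat[206:226,234:262].astype(int))
E
```

```text
-7.975257425512561 [ 496.48150459 -104.05652993] [[-1.9 -0.7]
 [ 0.2  0.4]
 [ 0.5  2.3]
 [ 1.2 -2. ]]
bar [ 494.55724569 -104.06813163  118.        ] -6.053893748040813 93.0535655505683
(46, 0, 118) [ 542.  -110.4  118. ] [418. 127.] [429. 117.]
(-46, 0, 118) [450.9 -97.7 118. ] [351. 407.] [210. 152.]
(0, 78, 94.5) [507.3 -26.8  94.5] [152. 225.] [274.  78.]
(0, 46, 78.5) [502.9 -58.5  78.5] [251. 257.] [293. 150.]
(60, -100, 66) [ 542.  -211.4   66. ] [719. 191.] [534. 360.]
(-60, -100, 66) [ 423.2 -194.8   66. ] [643. 540.] [238. 413.]
(-60, 100, 66) [450.9   3.3  66. ] [ 51. 401.] [131. 125.]
[[  7   7   7   5   5   5   4   5   5   4   5   5   4   5   4   5   3   8
   25  13   7   7   8   7   5   5   5   3]
 [  7   7   7   5   5   5   4   4   4   5   4   4   5   5   5   4   5  13
   27   7   6   8   6   7   5   4   4   4]
 [  7   6   6   4   5   4   5   4   5   5   4   4   6   5   4   6   5  16
   27   7   8   8   7   6   5   5   5   3]
 [  5   6   4   5   4   4   5   5   4   4   5   5   4   5   6   6   4  16
   20   7   6   8   7   7   5   4   4   3]
 [  6   7  10  22  32  17   
[... 1144 characters left out ...]
  4   3   5   6   5   5   5  15  47  49  42  21  12  16  41  73  89 105
  119 131 133 135 122  44   4   4   4   4]
 [  4   4   6   6   4   4   5   6   5   5   5   4   4   5  14  15  15  21
   37  51  85 102  93  18   5   5   4   4]
 [  4   4   5   5   4   4   4   4   4   4   4   6   5  10  25   8   7   8
    9  10  14  20  23   6   4   4   4   4]
 [  4   4   5   5   5   5   5   5   5   5   5   4   5  17  28   7   8   7
    6   6   4   4   5   4   4   5   3   5]
 [  5   5   6   6   5   4   5   4   5   5   5   4   8  23  22   7   6   7
    6   6   4   4   5   5   5   5   4   5]
 [  3   4   6   4   5   5   5   5   5   5   4   5   9  24  14   7   7   7
    7   4   4   5   4   5   5   4   4   5]]
```

```bash
python3 - <<'E'
from h import *
for f in('top0','t13r'):
    im=cv2.imread(f'pics/{f}.png'); g=im.max(2).astype(float)
    # bar: per row dark centroid rows 206..236 within cols 265..290
    pts=[]
    for r in range(207,234):
        wgt=np.clip(75-g[r,262:294],0,50); wgt[wgt<5]=0
        pts.append(((wgt*np.arange(262,294)).sum()/wgt.sum(),r))
    P=ray('top',pts,118)[:,:2]; k=np.polyfit(P[:,0],P[:,1],1); res=P[:,1]-np.polyval(k,P[:,0])
    print(f,'bar angle',np.degrees(np.arctan(k[0])),'y at x=496',np.polyval(k,496),res.std())
    # lid edge lines: yellow mask hull outer edges
    h=cv2.cvtColor(im,cv2.COLOR_BGR2HSV)
im=cv2.imread('pics/t13r.png').astype(float)
s=np.clip(im[...,2]-im[...,1]-30,0,105)
pts=[]
for c in range(251,257):
    col=s[212:224,c]; pts.append((c,(col*np.arange(212,224)).sum()/col.sum()))
P=ray('top',pts,78.5)[:,:2];print(P.round(1)); d=np.polyfit(P[:,1],P[:,0],1)
print('arm dir deg from -y dir', np.degrees(np.arctan2(-1,-d[0])))
E
```

```text
top0 bar angle -7.345837207515268 y at x=496 -105.57523706049403 0.7278389991160198
t13r bar angle -10.380362475188262 y at x=496 -104.8295920156469 0.7668658747292538
[[504.3 -44.7]
 [503.9 -46.9]
 [503.6 -49.2]
 [503.1 -51.4]
 [502.8 -53.7]
 [503.  -55.9]]
arm dir deg from -y dir -97.47247004669843
```

>>> send_rows --pt "0.02 -0.03 0" --pt "0.04 -0.06 0" --pt "0.06 -0.09 0" --pt "0.076 -0.122 0" --pt "0.076 -0.122 0" --pt "0.076 -0.122 0" --pt "0.076 -0.122 0" --pt "0.076 -0.122 0.02" --pt "0.076 -0.122 0.05" --pt "0.076 -0.122 0.08" --pt "0.076 -0.122 0.1" --pt "0.076 -0.122 0.1" --yaw '[-8, -16, -24, -32, -40, -48, -56, -64, -72, -80, -88, -89.8]' --fingers '[80, 80, 80, 80, 80, 80, 80, 80, 80, 80, 80, 80]'

```text
clock: 12.65
position: [491.0, -104.2, 140.2]
ee_rot: [0.997, -0.076, -0.002, -0.0]
contact_force: [0.4, -0.3, 1.1]
gripper_width: 58.8
```

>>> send_rows --pt "0 0 0" --pt "0 0 0" --yaw '[0, 0]' --fingers '[80, 80]'

```text
clock: 12.85
position: [491.1, -104.3, 139.8]
ee_rot: [0.997, -0.076, -0.002, -0.0]
contact_force: [0.9, 0.6, 0.1]
gripper_width: 58.7
```

```bash
cat > look2.py <<'E'
from h import *
import sys
s=read_state(); p=s['position'];print(s['clock'],p.round(2),s['gripper_width'],s['contact_force'].round(1),s['wrist_torque'].round(2),s['ee_rot'].round(4))
q=s['ee_rot'];print('toolx deg',np.degrees(2*np.arctan2(q[1],q[0])))
i=get_image('side');t=get_image('top')
cv2.imwrite('pics/%s.png'%sys.argv[1],np.hstack([cv2.resize(t[130:270,200:340],(400,400),interpolation=3),cv2.resize(i[140:260,225:345],(400,400),interpolation=3)]))
E
python3 look2.py u1
```

```text
12.85 [ 491.1  -104.28  139.79] 58.744139729538816 [0.9 0.6 0.1] [ 0.01 -0.05 -0.06] [ 0.9971 -0.0762 -0.0022 -0.    ]
toolx deg -8.743919821282175
```

View pics/u1.png

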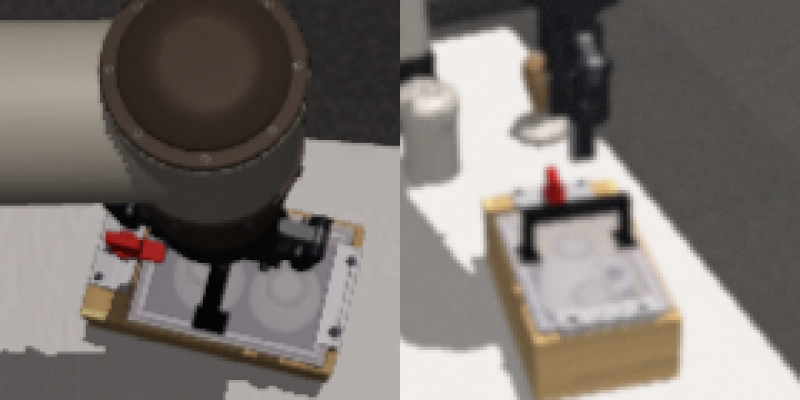

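>>> send_rows --pt "0.004 0 0.02" --pt "0.004 0 0.035" --pt "0.004 0 0.048" --pt "0.004 0 0.058" --pt "0.004 0 0.066" --pt "0.004 0 0.072" --pt "0.004 0 0.078" --pt "0.004 0 0.078" --pt "0.004 0 0.078" --yaw '[0, 0, 0, 0, 0, 0, 0, 0, 0]' --fingers '[80, 80, 80, 80, 80, 80, 80, 80, 80]'

```text
clock: 13.85
position: [495.5, -104.8, 62.7]
ee_rot: [0.997, -0.076, -0.001, -0.0]
contact_force: [0.5, 0.2, 1.3]
gripper_width: 58.5
```

```bash
python3 look2.py u2
```

```text
13.85 [ 495.47 -104.82   62.71] 58.45412681439923 [0.5 0.2 1.3] [-0.03 -0.01  0.01] [ 9.971e-01 -7.600e-02 -1.100e-03 -1.000e-04]
toolx deg -8.715751120141347
```

View pics/u2.png

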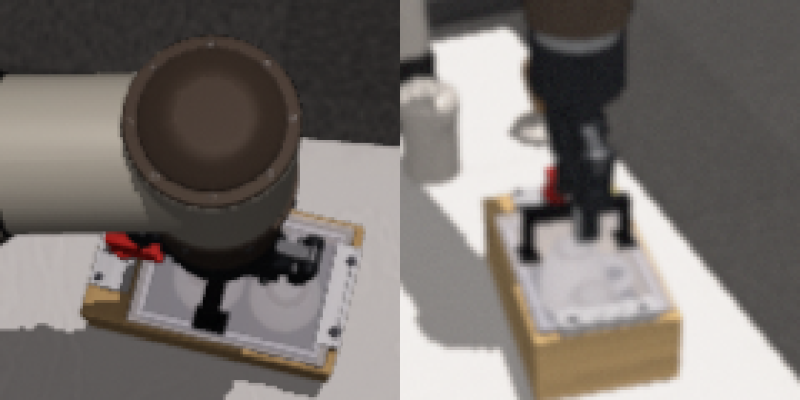

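>>> send_rows --pt "0 0 0" --pt "0 0 0" --pt "0 0 0" --pt "0 0 0" --pt "0 0 0" --pt "0 0 0" --pt "0 0 0" --pt "0 0 0" --yaw '[0, 0, 0, 0, 0, 0, 0, 0]' --fingers '[130, 160, 180, 195, 205, 215, 225, 225]'

```text
clock: 14.75
position: [495.7, -104.8, 63.1]
ee_rot: [0.997, -0.076, -0.001, -0.0]
contact_force: [-0.5, 0.1, 1.7]
gripper_width: 12.5
```

>>> send_rows --pt "0 0 0" --pt "0 0 0" --pt "0 0 0" --pt "0 0 0" --yaw '[0, 0, 0, 0]' --fingers '[255, 255, 255, 255]'

```text
clock: 15.15
position: [495.7, -104.8, 63.1]
ee_rot: [0.997, -0.076, -0.001, -0.0]
contact_force: [-0.2, 0.8, 2.0]
gripper_width: 12.4
```

```bash
python3 look2.py u3
```

```text
15.15 [ 495.73 -104.79   63.15] 12.376544090239722 [-0.2  0.8  2. ] [ 0.11  0.11 -0.08] [ 9.971e-01 -7.600e-02 -7.000e-04 -1.000e-04]
toolx deg -8.713135570658755
```

View pics/u3.png

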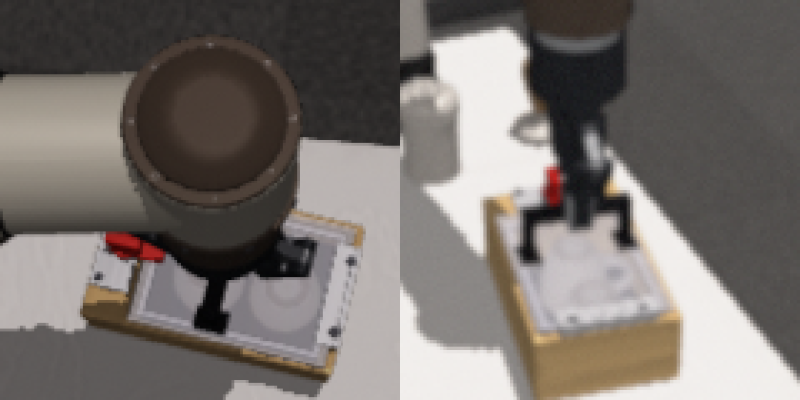

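>>> send_rows --pt "0 0 -0.003" --pt "0 0 -0.006" --pt "0 0 -0.01" --pt "0 0 -0.015" --pt "0 0 -0.02" --pt "0 0 -0.03" --pt "0 0 -0.03" --pt "0 0 -0.03" --yaw '[0, 0, 0, 0, 0, 0, 0, 0]' --fingers '[255, 255, 255, 255, 255, 255, 255, 255]'

```text
clock: 16.05
position: [496.0, -104.7, 93.6]
ee_rot: [0.997, -0.076, -0.0, -0.0]
contact_force: [0.8, -0.0, -6.5]
gripper_width: 12.8
```

```bash
python3 look2.py u4
```

```text
16.05 [ 496.02 -104.7    93.62] 12.798002839574794 [ 0.8 -0.  -6.5] [-0.03  0.02  0.01] [ 9.971e-01 -7.600e-02 -2.000e-04 -3.000e-04]
toolx deg -8.717366092073336
```

View pics/u4.png

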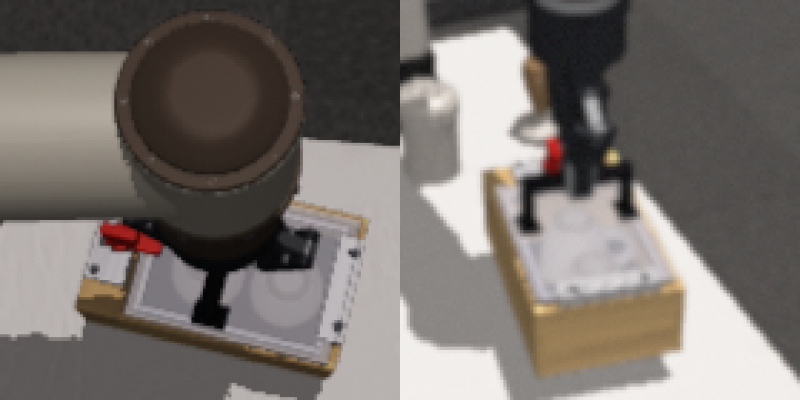

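>>> send_rows --pt "0 0 -0.005" --pt "0 0 -0.015" --pt "0 0 -0.028" --pt "0 0 -0.043" --pt "0 0 -0.058" --pt "0 0 -0.073" --pt "0 0 -0.088" --pt "0 0 -0.101" --pt "0 0 -0.112" --pt "0 0 -0.118" --pt "0 0 -0.12" --pt "0 0 -0.12" --yaw '[0, 0, 0, 0, 0, 0, 0, 0, 0, 0, 0, 0]' --fingers '[255, 255, 255, 255, 255, 255, 255, 255, 255, 255, 255, 255]'

```text
clock: 17.35
position: [495.4, -104.8, 212.8]
ee_rot: [0.997, -0.076, -0.001, -0.0]
contact_force: [-0.4, 0.2, -6.4]
gripper_width: 12.3
```

>>> send_rows --pt "0 0 0" --pt "0 0 0" --pt "0 0 0" --pt "0 0 0" --pt "0 0 0" --pt "0 0 0" --pt "0 0 0" --pt "0 0 0" --yaw '[0, 0, 0, 0, 0, 0, 0, 0]' --fingers '[255, 255, 255, 255, 255, 255, 255, 255]'

```text
clock: 18.15
position: [495.4, -104.8, 212.8]
ee_rot: [0.997, -0.076, -0.001, -0.0]
contact_force: [-0.4, -0.8, -5.9]
gripper_width: 12.5
```

```bash
sed -i 's/t\[130:270,200:340\]/t[90:290,160:360]/;s/i\[140:260,225:345\]/i[110:270,205:365]/' look2.py; python3 look2.py u5
```

```text
18.15 [ 495.42 -104.77  212.84] 12.458985086359931 [-0.4 -0.8 -5.9] [-0.06  0.02 -0.01] [ 9.971e-01 -7.610e-02 -1.200e-03 -3.000e-04]
toolx deg -8.731773452037222
```

View pics/u5.png

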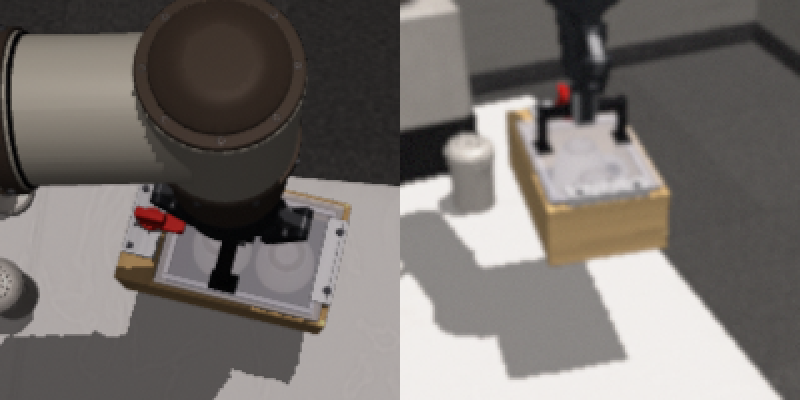

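```bash
python3 - <<'E'
from h import *
a=np.radians(-8.7);R=np.array([[np.cos(a),-np.sin(a)],[np.sin(a),np.cos(a)]]);t=np.array([495.5,-104.8])
for p in((-60,-100,0),(60,-100,0),(-60,-100,66),(60,-100,66),(-60,100,66)):
    w=np.r_[R@np.array(p[:2])+t,p[2]+149.5]; u=proj('side',w)[0]; v=proj('top',w)[0]
    print(p,((u-[205,110])*2.5+[400,0]).round(),((v-[160,90])*2).round())
s=read_state();print(s['clock'],s['joint_vel'].round(4),s['position'])
E
```

```text
(-60, -100, 0) [548. 265.] [318. 335.]
(60, -100, 0) [666. 247.] [344. 221.]
(-60, -100, 66) [546. 209.] [324. 328.]
(60, -100, 66) [669. 191.] [352. 204.]
(-60, 100, 66) [505. 108.] [112. 276.]
18.25 [-0.0006 -0.0012 -0.0004  0.0027 -0.0009 -0.0024] [ 495.45293636 -104.75835415  212.8387457 ]
```

The corner positions match a level case about 150 mm up to within 1–3 mm, with the turnbutton across the lid and the arm steady. I'm handing it in.

```bash
python3 -c "
from bench import *
print(job_done())"
```

```text
the job is handed in; nothing more can be done
None
```

I turned the red turnbutton about 87° clockwise to its stop. Then I took the handle bar and lifted the locked case about 150 mm. I handed the job in at about 18.3 s, with the case still held in the air.

**Last checks**
- **Lift and lock:** the tool carries about 6–6.5 N, which is the whole case plus lid, so the lid is holding the case.
- **Level and steady:** the case corners in the side view fit a level case about 150 mm up, mostly within 2 px and at worst about 6 px in the enlarged picture (about 2 px in the camera image). The joint speeds are practically zero.
- **Bystanders:** the arm went nowhere near them. I checked this only by eye and did not measure them again.

**What disagreed**
- **Tool height:** the real fingertips were about 30 mm above the reported TCP. My first close on the thumb grip met nothing, and I corrected for it by image and feel.
- **Grip width:** the reported opening reads about 2 mm too small. It showed 7.5 mm on the 10 mm grip and 12.4 mm on the 14 mm bar.
- **Case moved:** the case turned about 3° on the table as the turnbutton reached its stop.
- **Turnbutton angle:** the arm's angle measured from the image agreed with full lock only to within about 3°. My evidence that it is fully turned is that the case moved at the stop and its full weight is now hanging from the lid.

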